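# Charge the mill jar and hold its lid down on the dowels

### The job

Charge the glaze mill jar: take the caddy by its black grip bar, tip all five grinding balls out over its spout into the jar, and set the caddy back down upright on the table, clear of the jar. Then fit the lid onto the jar's two dowels, fully home and flush on the rim, and finish while still holding the lid by its grip bar and pressing it firmly down (more than its own weight, about 15 N), as for someone about to clamp it. Leave the mugs, the bowl, the pigment jars and the brush where they are.

Things in the scene. Friction and masses are not known exactly. Their poses are not given: they have to be found in the camera images.
- jar: White ceramic mill jar, fixed upright. Origin: centre of underside. Outer dia. 128, inner 116, height 70 mm, inner floor at 8 mm. Two ears along its x axis (190 mm over both, 36 wide, tops flush with the rim), each with a steel dowel at x = +/-78, y = 0: dia. 12, rising 20 mm above the rim, top 8 mm tapering to dia. 4.
- jar_rim (a point): Centre of the jar's mouth, level with the top of the rim and ears, 70 mm above the jar's origin.
- lid: White ceramic lid (about 0.5 kg), flat on the table. Origin: centre of underside. Disc dia. 132, 15 mm thick, with two ears along its x axis (190 mm over both, 36 wide, 14 thick), each with a dia. 14 through hole at x = +/-78, y = 0 for the jar's dowels; fits either way round. Upright grip bar on top along x: 70 long, 20 thick (y), z = 14 to 56 mm.
- lid_grip (a point): Point in the middle of the lid's grip bar, 40 mm above the lid's underside.
- tray: Aluminium caddy (0.28 kg) holding five balls. Origin: centre of underside. 170 long (x), 100 wide, walls 40 mm high. Open spout at its -x end, narrowing to 55 mm, floor rising there at 18 degrees to a lip: balls stay in when level, roll out when that end is tipped down 35 to 40 degrees. Over the middle, on a steel hoop, a black upright grip bar along x: 70 long, 14 thick (y), z = 77 to 119 mm.
- tray_grip (a point): Point in the middle of the caddy's black grip bar, 105 mm above the caddy's underside.
- tray_spout (a point): Middle of the spout's lip, at x = -85, y = 0, z = 16 mm of the caddy.
- ball0_center (a point): Centre of one of the five white ceramic grinding balls, 25 mm diameter, 30 g, that start in the caddy.
- ball1_center (a point): Centre of one of the five white ceramic grinding balls, 25 mm diameter, 30 g, that start in the caddy.
- ball2_center (a point): Centre of one of the five white ceramic grinding balls, 25 mm diameter, 30 g, that start in the caddy.
- ball3_center (a point): Centre of one of the five white ceramic grinding balls, 25 mm diameter, 30 g, that start in the caddy.
- ball4_center (a point): Centre of one of the five white ceramic grinding balls, 25 mm diameter, 30 g, that start in the caddy.
- mug0: Bystander: mug with a side handle, 80 mm diameter, 100 mm high; origin at the centre of its underside.
- mug1: Bystander: mug with a side handle, 80 mm diameter, 100 mm high; origin at the centre of its underside.
- mug2: Bystander: mug with a side handle, 80 mm diameter, 100 mm high; origin at the centre of its underside.
- bowl: Bystander: empty yellow plastic bowl, 140 mm diameter, 60 mm high; origin at the centre of its underside.
- pot0: Bystander: small closed pigment jar, 42 mm diameter, 50 mm high; origin at the centre of its underside.
- pot1: Bystander: small closed pigment jar, 42 mm diameter, 50 mm high; origin at the centre of its underside.
- brush: Bystander: paint brush lying on the table near the robot, along its own x; origin under its middle.
Things that resemble listed ones, but are neither listed nor needed, are in the scene too. What is shaped like the tray but green or purple is not meant.

How it is judged:
By the outcome, as a careful person would: the job done as asked, in the order asked, and still so for the second after the job is handed in, while the arm keeps its last pose, push and grip.
It also fails if it takes over 72 s, if anything falls off the work surface, if the arm or the gripper's body presses on something with over 40 N, if the wrist force passes 120 N, or if a joint passes its speed limit or range.

### The arm

A 7-joint arm with a two-finger parallel gripper is mounted at the origin on the work surface. World frame = base frame: x ahead of the robot, y to its left, z up, the work surface at z = 0. Lengths are in m, angles in degrees, forces in N, time in s.
With the tool pointing down it reaches from about 0.425 to 0.875 m from the base axis. Payload 4.7 kg.
Tool frame: the origin (TCP) lies midway between the tips of the shut fingers; the grasp point (between the pads) lies env.grip_point_offset behind it (env.grip_point_offset is the distance from the TCP to the grasp point, in m); z points along the fingers, y is the line along which they close (so a half turn about z gives the same grasp; the last joint's range is limited). The gripper opens to 87 mm and grips with 3 to 60 N. Pads are 19 mm wide; open, the fingers measure 117 mm over their backs; the gripper's body (75 mm by 190 mm) begins 51 mm behind the grasp point.
Start: joints at [68.417, 18.392, -4.016, 83.108, 1.295, 78.541, -3.26], TCP at [0.248, -0.601, 0.223] pointing down, gripper open.
Joint ranges: [-163.93, 163.93], [-17.29, 119.83], [-79.2, 71.16], [3.27, 140.29], [-89.18, 269.18], [5.43, 117.66], [-154.24, 154.24]. Speed limits (degrees/s): [147.25, 147.25, 180, 180, 180, 180, 180].

### API

Orientations are given as [roll, pitch, yaw] about the fixed x, y, z axes, in that order (R = Rz(yaw) Ry(pitch) Rx(roll)).
In Python, from cell import env gives the robot as it stands.
- The arm moves only by the shell command python3 -m creep 'ROWS' [FORCE]. ROWS is a JSON object of lists of equal length, an entry for each row: "translation": the shift along the tool's x, y, z in units of 0.08 m (1.0 is 0.08 m), a list of three; "turn": the turn, a rotation vector about the tool's x, y, z in units of 180 degrees (1.0 is 180 degrees), a list of three; "grip": the opening, from 0 (shut) to 1 (fully open). In form: {"translation": [[x, y, z], ...], "turn": [[ax, ay, az], ...], "grip": [grip, ...]}. A call has 1 to 5 rows; each row shifts and turns the commanded pose from where the row before left it, along the tool's axes as they then stand; what a row does not reach is not made up. A row lasts 1/8 s, in which the tool goes at most 62.5 mm and 10.7 degrees, less where a joint would pass 70% of its speed; a pose out of reach is approached as far as the arm can. A call with a number of a shift or a turn outside -1 to 1 is refused whole. A call with a gripper value outside its range is refused whole. The fingers move at their own pace and stop on an object; FORCE is the grip in N (left out, the last holds). Time passes only in rows, so rows that do not move let the fingers close. It gives the time, the measured TCP pose, the force, the opening and the grip force at its end, in the units of the state.
- env.get_obs(): the state, without advancing time (a new reading comes with each control period).
- env.read_camera(name): name is "side" or "top" or "wrist"; returns a dict with "frame" (480x640x3 uint8, red, green, blue), "z_map" (480x640 float32, m along the optical axis (not along the pixel's ray), 0 where there is no reading), "K" (3x3 intrinsics, pixels), "rvec" (rotation vector, rad) and "tvec" (3), from world to camera coordinates, as OpenCV has them. Camera axes: x right, y down, z forward; pixel columns grow to the right and rows downward; lengths in m; the calibration is good to about 2 mm. A picture is of the moment at which its call begins.
- env.sign_off(): hands the job in; it is judged then, once.
The state is a dict: "time_s": time; "qpos": joint angles; "joint_velocities": joint speeds; "effort": joint torques, N m; "tool_pos": TCP position; "tool_rot": TCP orientation; "force": force on the tool from outside, world axes, zero at the start; "wrist_torque": the same for the moment, N m; "grip_width": finger opening in m; "grasp_force": force on a finger pad.
Only numpy, scipy, OpenCV 4.12 (cv2) and the standard library are available. Lean on these libraries where they do the work, as an engineer would, in place of code of your own. Each camera call takes 0.05 s, during which the arm holds its last target. There are 200 camera calls.

## Working session

There is one attempt and no reset: what is moved stays moved. The work goes in short steps, Python scripts to look and compute and a shell command to move; the robot and the scene stay as the last step left them, time stands still between calls to the robot, and variables do not carry over. Pictures are saved under pics/ and viewed, at most 12 in all, crops included, and the job is handed in when it is done.

```bash
ls; mkdir -p pics
cat > h.py <<'E'
import numpy as np,cv2
from cell import env
from scipy.spatial.transform import Rotation as R
def cam(n):
    c=env.read_camera(n); np.savez('pics/'+n+'.npz',**c); return c
def load(n): return dict(np.load('pics/'+n+'.npz'))
def w(c,u,v,r=1):
    z=c['z_map'][int(v)-r:int(v)+r+1,int(u)-r:int(u)+r+1]; z=np.median(z[z>0])
    p=np.linalg.inv(c['K'])@[u,v,1]*z
    return cv2.Rodrigues(c['rvec'])[0].T@(p-np.ravel(c['tvec']))
def cloud(c):
    v,u=np.mgrid[:480,:640]; p=np.stack([u,v,np.ones_like(u)],-1)@np.linalg.inv(c['K']).T*c['z_map'][...,None]
    return (p-np.ravel(c['tvec']))@cv2.Rodrigues(c['rvec'])[0]
E
python3 - <<'E'
from h import *
print(env.get_obs(),env.grip_point_offset)
for n in ('top','side'):
    c=cam(n); cv2.imwrite(f'pics/{n}0.png',c['frame'][...,::-1]); print(n,-cv2.Rodrigues(c['rvec'])[0].T@np.ravel(c['tvec']))
E
```

```text
pics
{'time_s': 0.0, 'qpos': array([68.41624078, 18.44078571, -4.016015  , 83.17367946,  1.29725916,
       78.54218123, -3.26166136]), 'joint_velocities': array([ 0.11834082, -0.07197278, -0.05272021, -0.03298209, -0.02065132,
        0.02804369,  0.13995294]), 'effort': array([ 3.74180272e-04, -4.91288638e+01, -4.03594449e-01, -3.12524521e+01,
       -6.39846898e-02,  4.37054154e-02,  1.48402469e-04]), 'tool_pos': array([ 0.24734128, -0.60050217,  0.22145276]), 'tool_rot': array([-1.79888726e+02,  7.81417560e-03,  2.23927379e+01]), 'force': array([-0.44235723, -0.31943778,  0.32019288]), 'wrist_torque': array([-0.0294397 ,  0.02798918,  0.02468918]), 'grasp_force': 0.0, 'grip_width': 0.08696619787415957} 0.0187
top [0.34149922 0.06723314 1.1423948 ]
side [-0.3967906   0.49898725  0.84558609]
```

View pics/top0.png

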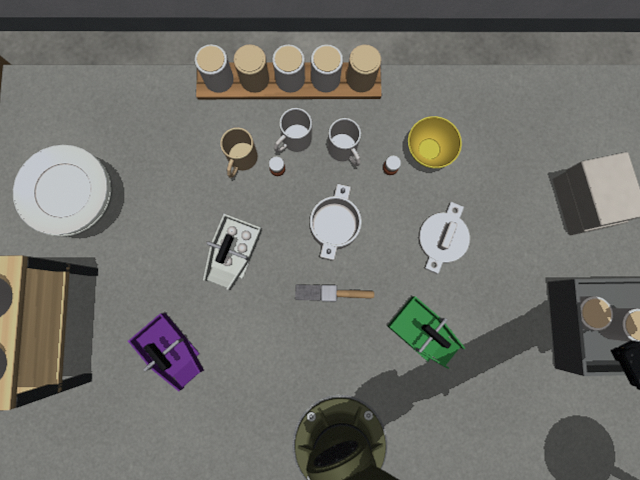

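View pics/side0.png

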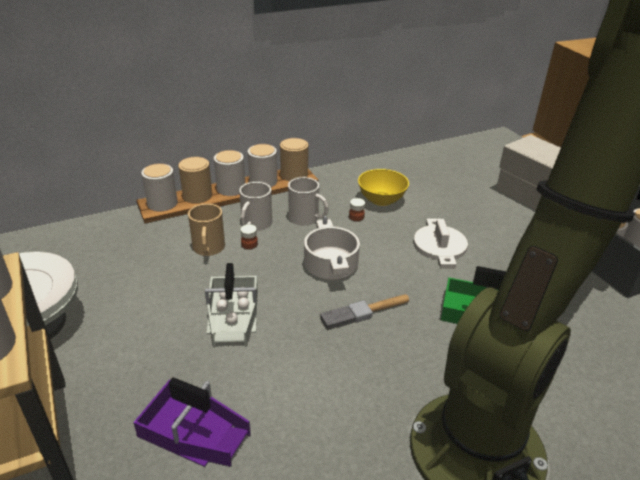

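Top picture: the silver caddy is at about (232,251) with its spout at the lower end (220,285). The jar is at (335,222) with ears at (342,190) and (328,253), and the lid at (445,237) with ears at (456,210) and (432,266). The purple and green caddies are decoys. Side picture: it shows the same layout, and the balls are in the caddy.

Run:
```python
from h import *
c=load('top'); X=cloud(c); f=c['frame'].astype(int)
def box(u0,u1,v0,v1):
    m=np.zeros((480,640),bool); m[v0:v1,u0:u1]=1; return m
def axis(p): 
    (cx,cy),(a,b),t=cv2.minAreaRect((p[:,:2]*1000).astype(np.float32)); return np.round([cx,cy,a,b,t],1)
Z=X[...,2]
# jar: rim
m=box(295,375,175,270)&(Z>.055)&(Z<.085); p=X[m]; print('jar',axis(p),np.median(p[:,2]),len(p))
m=box(295,375,175,270)&(Z>.076)&(Z<.12); print('dowels',np.c_[X[m].round(3),np.argwhere(m)])
m=box(410,480,195,280)&(Z>.008)&(Z<.022); p=X[m]; print('lid',axis(p),np.median(p[:,2]))
m=box(410,480,195,280)&(Z>.045); p=X[m]; print('lidgrip',axis(p),np.median(p[:,2]),len(p))
m=box(195,270,205,300)&(Z>.1)&(f.sum(-1)<150); p=X[m]; print('traygrip',axis(p),np.median(p[:,2]),len(p),p.mean(0))
m=box(195,270,205,300)&(Z>.03)&(Z<.05); p=X[m]; print('traywalls',axis(p),len(p))
for n,u,v in [('spoutmid',219,284),('table',270,320),('rimtop',335,195),('mugA',237,150),('mugB',296,130),('mugC',345,140),('pot0',277,165),('pot1',392,165),('bowl',435,142)]: print(n,w(c,u,v).round(3))
big=[cv2.resize(c['frame'][a:a+110,b:b+100],None,fx=4,fy=4,interpolation=cv2.INTER_CUBIC) for a,b in ((200,185),(165,285))]
cv2.imwrite('pics/crop.png',np.hstack(big)[...,::-1])
```

```text
jar [542.8   4.8 175.5 127.6  18.5] 0.06992814814347763 806
dowels [[ 6.21e-01 -1.10e-02  8.70e-02  1.88e+02  3.41e+02]
 [ 6.20e-01 -1.30e-02  9.00e-02  1.88e+02  3.42e+02]
 [ 6.20e-01 -1.60e-02  8.90e-02  1.88e+02  3.43e+02]
 [ 6.21e-01 -1.80e-02  8.60e-02  1.88e+02  3.44e+02]
 [ 6.19e-01 -8.00e-03  8.60e-02  1.89e+02  3.40e+02]
 [ 6.17e-01 -1.00e-02  9.20e-02  1.89e+02  3.41e+02]
 [ 6.18e-01 -1.30e-02  9.00e-02  1.89e+02  3.42e+02]
 [ 6.17e-01 -1.50e-02  9.30e-02  1.89e+02  3.43e+02]
 [ 6.19e-01 -1.80e-02  8.60e-02  1.89e+02  3.44e+02]
 [ 6.17e-01 -8.00e-03  8.50e-02  1.90e+02  3.40e+02]
 [ 6.16e-01 -1.10e-02  8.50e-02  1.90e+02  3.41e+02]
 [ 6.16e-01 -1.30e-02  8.70e-02  1.90e+02  3.42e+02]
 [ 6.16e-01 -1.60e-02  8.70e-02  1.90e+02  3.43e+02]
 [ 6.17e-01 -1.80e-02  8.50e-02  1.90e+02  3.44e+02]
 [ 6.15e-01 -9.00e-03  8.10e-02  1.91e+02  3.40e+02]
 [ 6.13e-01 -1.10e-02  8.70e-02  1.91e+02  3.41e+02]
 [ 6.14e-01 -1.30e-02  8.50e-02  1.91e+02  3.42e+02]
 [ 6.14e-01 -1.60e-02  8.40e-02  1.91e+02  3.43e+02]
 [ 6.16e-01 -1.90e-02  7.80e-02  1.91e+02  3.44e+02]
 [ 6.12e-01 -1.30e-02  8.2
[... 908 characters left out ...]
2.52e+02  3.28e+02]
 [ 4.63e-01  2.10e-02  8.30e-02  2.52e+02  3.29e+02]
 [ 4.61e-01  2.40e-02  8.00e-02  2.53e+02  3.28e+02]
 [ 4.62e-01  2.10e-02  7.70e-02  2.53e+02  3.29e+02]]
lid [ 508.4 -281.3  173.9  132.5    9.3] 0.01559132817238643
lidgrip [ 421.1 -127.    53.   416.5   29.5] 0.056121297461640476 259
traygrip [399.6 184.2 253.   64.8  49.2] 0.11819581172963126 182 [0.46944831 0.26627658 0.1274441 ]
traywalls [471.6 270.7 102.1 173.2  68.5] 414
spoutmid [0.393 0.298 0.014]
table [ 0.301  0.17  -0.   ]
rimtop [0.608 0.003 0.07 ]
mugA [0.75  0.259 0.003]
mugB [0.805 0.101 0.004]
mugC [ 0.775 -0.03   0.005]
pot0 [0.693 0.149 0.049]
pot1 [ 0.691 -0.146  0.05 ]
bowl [ 0.768 -0.274  0.007]
```

View pics/crop.png

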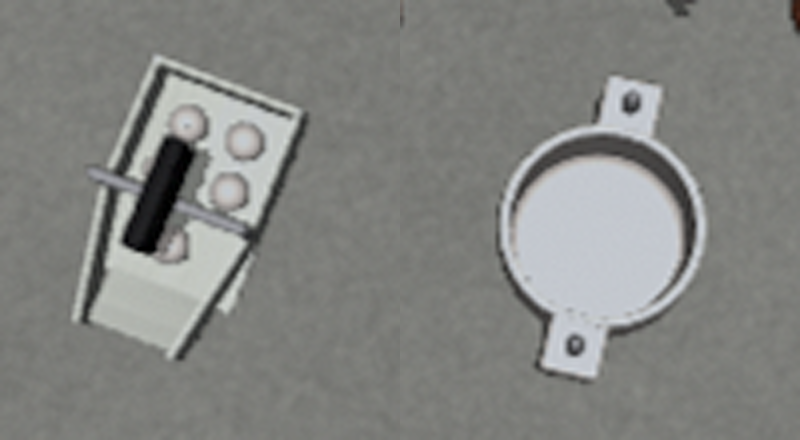

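Crop: the caddy's black bar runs from (185,140) to (140,250) in the left half, spout at the bottom. The jar's dowels in the right half are at about (631,100) and (575,345). That gives the jar at (0.5415, 0.005) with yaw about -14 degrees, and the dowels 156 mm apart as they must be.

```bash
cat >> h.py <<'E'
from scipy.linalg import logm,expm
def pose(p,r):
    T=np.eye(4); T[:3,:3]=R.from_euler('xyz',r,degrees=True).as_matrix(); T[:3,3]=p; return T
def now():
    o=env.get_obs(); return pose(o['tool_pos'],o['tool_rot'])
def plan(T0,T1,n):
    L=np.real(logm(np.linalg.inv(T0)@T1))/n; E=expm(L)
    t=E[:3,3]/.08; r=R.from_matrix(E[:3,:3]).as_rotvec()/np.pi
    print(n,'x trans',t.round(3),'turn',r.round(4),'mm %.1f deg %.1f'%(np.linalg.norm(t)*80,np.linalg.norm(r)*180))
E
python3 - <<'E'
from h import *
c=load('top'); X=cloud(c); f=c['frame'].astype(int); Z=X[...,2]
def bar(u0,u1,v0,v1,zl,zh,dark,name):
    m=np.zeros((480,640),bool); m[v0:v1,u0:u1]=1; m&=(Z>zl)&(Z<zh)
    if dark: m&=f.sum(-1)<200
    p=X[m]; print(name,cv2.minAreaRect((p[:,:2]*1000).astype(np.float32)),p.mean(0),len(p),np.argwhere(m).mean(0))
bar(205,245,225,270,.112,.125,True,'tray')
bar(430,462,215,255,.05,.06,False,'lid')
m=np.zeros((480,640),bool); m[195:280,410:480]=1; m&=(Z>.008)&(Z<.022); p=X[m]
d=p[:,:2]-p[:,:2].mean(0); print(p.mean(0)); r=np.hypot(*(p[:,:2]-[.508,-.281]).T); e=p[r>.075]; print(len(e)); 
q=e[:,:2]-[.508,-.281]; a=q[q[:,0]>0].mean(0);b=q[q[:,0]<0].mean(0); print(a,b,np.degrees(np.arctan2(*(a-b)[::-1])))
T0=now(); plan(T0,pose([.58,-.2,.26],[180,0,60]),10)
plan(pose([.58,-.2,.26],[180,0,60]),pose([.465,.266,.26],[180,0,160]),14)
E
```

```text
tray ((472.4467468261719, 269.69403076171875), (12.045374870300293, 68.00807189941406), 68.56460571289062) [0.47212865 0.26919659 0.11851129] 158 [247.74050633 222.89873418]
lid ((508.5252685546875, -281.3846435546875), (19.815629959106445, 70.36951446533203), 66.66683197021484) [ 0.5083632  -0.2804397   0.05582888] 210 [234.16666667 448.36190476]
[ 0.50691546 -0.2790172   0.01554709]
197
[ 0.07863655 -0.03456494] [-0.07856633  0.03454393] -23.731051046684957
10 x trans [ 0.65  -0.126 -0.048] turn [-0.0001 -0.     -0.0209] mm 53.1 deg 3.8
14 x trans [0.487 0.022 0.   ] turn [ 0.      0.     -0.0397] mm 39.0 deg 7.1
```

```bash
A='python3 -m creep'
python3 -m creep '{"translation":[[0.65,-0.126,-0.05],[0.65,-0.126,-0.05],[0.65,-0.126,-0.05],[0.65,-0.126,-0.05],[0.65,-0.126,-0.05]],"turn":[[0,0,-0.021],[0,0,-0.021],[0,0,-0.021],[0,0,-0.021],[0,0,-0.021]],"grip":[1,1,1,1,1]}'
python3 -m creep '{"translation":[[0.65,-0.126,-0.05],[0.65,-0.126,-0.05],[0.65,-0.126,-0.05],[0.65,-0.126,-0.05],[0.65,-0.126,-0.05]],"turn":[[0,0,-0.021],[0,0,-0.021],[0,0,-0.021],[0,0,-0.021],[0,0,-0.021]],"grip":[1,1,1,1,1]}'
python3 - <<'E'
from h import *
plan(now(),pose([.472,.2695,.26],[180,0,158.6]),14); print(env.get_obs()['qpos'])
E
```

```text
time_s: 0.72
tool_pos: [0.4478, -0.4268, 0.2421]
tool_rot: [-180.0, 0.0, 41.4]
force: [1.0, 0.7, 0.3]
grip_width: 0.0865
grasp_force: 0.0
time_s: 1.35
tool_pos: [0.5798, -0.1987, 0.2621]
tool_rot: [-180.0, 0.0, 60.3]
force: [0.8, -1.1, -0.2]
grip_width: 0.0867
grasp_force: 0.0
14 x trans [0.486 0.025 0.002] turn [-0.    -0.    -0.039] mm 38.9 deg 7.0
[ 37.07114288  14.65255959 -25.0823356   84.58320828   6.2118625
  82.18157214 -17.83441379]
```

```bash
python3 -m creep '{"translation":[[0.486,0.025,0],[0.486,0.025,0],[0.486,0.025,0],[0.486,0.025,0],[0.486,0.025,0]],"turn":[[0,0,-0.039],[0,0,-0.039],[0,0,-0.039],[0,0,-0.039],[0,0,-0.039]],"grip":[1,1,1,1,1]}'
python3 -m creep '{"translation":[[0.486,0.025,0],[0.486,0.025,0],[0.486,0.025,0],[0.486,0.025,0],[0.486,0.025,0]],"turn":[[0,0,-0.039],[0,0,-0.039],[0,0,-0.039],[0,0,-0.039],[0,0,-0.039]],"grip":[1,1,1,1,1]}'
python3 -m creep '{"translation":[[0.486,0.025,0],[0.486,0.025,0],[0.486,0.025,0],[0.486,0.025,0],[0,0,0]],"turn":[[0,0,-0.039],[0,0,-0.039],[0,0,-0.039],[0,0,-0.039],[0,0,0]],"grip":[1,1,1,1,1]}'
python3 - <<'E'
from h import *
print(env.get_obs()['qpos'].round(1),env.get_obs()['force'])
c=cam('wrist'); cv2.imwrite('pics/w1.png',c['frame'][...,::-1])
X=cloud(c);f=c['frame'].astype(int);Z=X[...,2]
m=(Z>.112)&(Z<.125)&(f.sum(-1)<200)&(np.hypot(X[...,0]-.472,X[...,1]-.27)<.06); p=X[m]; print(cv2.minAreaRect((p[:,:2]*1000).astype(np.float32)),len(p))
plan(now(),pose([.472,.2695,.105-env.grip_point_offset],[180,0,158.6]),5)
E
```

```text
time_s: 1.98
tool_pos: [0.6409, -0.0176, 0.2618]
tool_rot: [-179.9, -0.0, 95.5]
force: [0.7, -0.3, -0.4]
grip_width: 0.0869
grasp_force: 0.0
time_s: 2.6
tool_pos: [0.586, 0.1664, 0.2619]
tool_rot: [-180.0, -0.0, 130.6]
force: [-0.4, -0.1, -0.3]
grip_width: 0.0873
grasp_force: 0.0
time_s: 3.22
tool_pos: [0.4692, 0.2711, 0.2627]
tool_rot: [-180.0, 0.0, 158.8]
force: [0.7, -0.7, 0.8]
grip_width: 0.0869
grasp_force: 0.0
[ 16.4   9.  -54.1  93.6   7.4  81.2  30.3] [ 0.74532612 -0.65113864  0.84905013]
((472.1723327636719, 270.3160400390625), (13.747669219970703, 70.09745788574219), 68.52555847167969) 1127
5 x trans [-0.001  0.002  0.441] turn [-0.0001  0.0001 -0.    ] mm 35.2 deg 0.0
```

View pics/w1.png

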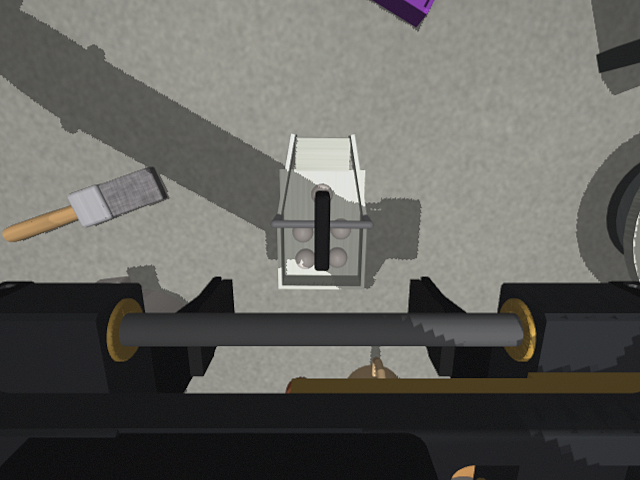

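Wrist picture: the black bar is centred at (322,230), midway between the open fingers. The steel rod of the hoop crosses it at row 222, and five balls lie under the bar. I'll check the rod's height before going down.

Run:
```python
from h import *
c=load('wrist')
for u,v in ((290,223),(300,223),(345,223),(355,223)): print(w(c,u,v,1).round(4))
```

```text
[0.4597 0.2411 0.0771]
[0.4634 0.2505 0.077 ]
[0.4798 0.2926 0.0765]
[0.4833 0.3019 0.0772]
```

```bash
python3 -m creep '{"translation":[[0,0,0.45],[0,0,0.45],[0,0,0.45],[0,0,0.45],[0,0,0.4]],"turn":[[0,0,0],[0,0,0],[0,0,0],[0,0,0],[0,0,0]],"grip":[1,1,1,1,1]}'
python3 -m creep '{"translation":[[0,0,0],[0,0,0],[0,0,0],[0,0,0],[0,0,0]],"turn":[[0,0,0],[0,0,0],[0,0,0],[0,0,0],[0,0,0]],"grip":[1,0,0,0,0]}' 60
python3 -m creep '{"translation":[[0,0,0],[0,0,0],[0,0,0],[0,0,0],[0,0,0]],"turn":[[0,0,0],[0,0,0],[0,0,0],[0,0,0],[0,0,0]],"grip":[0,0,0,0,0]}' 60
```

```text
time_s: 3.9
tool_pos: [0.4731, 0.2668, 0.0846]
tool_rot: [-179.9, -0.0, 158.3]
force: [-0.1, 0.1, 0.2]
grip_width: 0.0869
grasp_force: 0.0
time_s: 4.53
tool_pos: [0.4726, 0.2686, 0.0871]
tool_rot: [180.0, 0.1, 158.5]
force: [-0.5, 0.6, -0.5]
grip_width: 0.055
grasp_force: 0.0
time_s: 5.15
tool_pos: [0.4723, 0.269, 0.0866]
tool_rot: [179.9, 0.0, 158.5]
force: [0.8, 1.3, -1.0]
grip_width: 0.0139
grasp_force: 60.0
```

```bash
cat >> h.py <<'E'
TT=np.linalg.inv(pose([.4723,.269,.0866],[180,0,158.5]))@pose([.472,.2698,0],[0,0,-21.5])
JC=np.array([.5415,.005]); 
def lip(z,th,psi=-14,off=.02):
    "tool pose that puts the spout lip at jar centre+off (towards caddy), height z, spout down th"
    T=pose([0,0,0],[0,-th,psi]); a=np.radians(psi)
    T[:3,3]=np.r_[JC+off*np.array([np.cos(a),np.sin(a)]),z]-T[:3,:3]@[-.085,0,.016]
    return T@np.linalg.inv(TT)
E
python3 - <<'E'
from h import *
T=now(); U=T.copy(); U[2,3]+=.13; plan(T,U,5)
P=[U,lip(.15,0),lip(.115,12),lip(.09,25),lip(.088,40)]
for a,b,n in zip(P,P[1:],(14,5,6,10)): plan(a,b,n); print(b[:3,3].round(3))
E
```

```text
5 x trans [-0.     0.    -0.325] turn [-0. -0. -0.] mm 26.0 deg 0.0
14 x trans [-0.226 -0.199 -0.004] turn [ 0.     0.    -0.003] mm 24.1 deg 0.5
[ 0.644 -0.021  0.221]
5 x trans [ 0.045 -0.     0.043] turn [-0.     -0.0133 -0.    ] mm 5.0 deg 2.4
[ 0.628 -0.017  0.202]
6 x trans [ 0.05 -0.    0.01] turn [-0.    -0.012 -0.   ] mm 4.1 deg 2.2
[ 0.607 -0.012  0.19 ]
10 x trans [ 0.025  0.    -0.026] turn [ 0.     -0.0083 -0.    ] mm 2.8 deg 1.5
[ 0.58  -0.005  0.197]
```

```bash
python3 -m creep '{"translation":[[0,0,-0.15],[0,0,-0.35],[0,0,-0.4],[0,0,-0.4],[0,0,-0.33]],"turn":[[0,0,0],[0,0,0],[0,0,0],[0,0,0],[0,0,0]],"grip":[0,0,0,0,0]}' 60
python3 -m creep '{"translation":[[-0.1,-0.09,0],[-0.2,-0.17,0],[-0.23,-0.2,0],[-0.23,-0.2,0],[-0.23,-0.2,0]],"turn":[[0,0,-0.003],[0,0,-0.003],[0,0,-0.003],[0,0,-0.003],[0,0,-0.003]],"grip":[0,0,0,0,0]}' 60
python3 -m creep '{"translation":[[-0.23,-0.2,0],[-0.23,-0.2,0],[-0.23,-0.2,0],[-0.23,-0.2,0],[-0.23,-0.2,0]],"turn":[[0,0,-0.003],[0,0,-0.003],[0,0,-0.003],[0,0,-0.003],[0,0,-0.003]],"grip":[0,0,0,0,0]}' 60
python3 -m creep '{"translation":[[-0.23,-0.2,0],[-0.23,-0.2,0],[-0.23,-0.2,0],[-0.16,-0.15,0],[-0.1,-0.08,0]],"turn":[[0,0,-0.003],[0,0,-0.003],[0,0,-0.003],[0,0,-0.003],[0,0,0]],"grip":[0,0,0,0,0]}' 60
python3 - <<'E'
from h import *
print(env.get_obs()['qpos'].round(1),env.get_obs()['wrist_torque'])
P=[now(),lip(.15,0),lip(.115,12)]
for a,b,n in zip(P,P[1:],(3,5)): plan(a,b,n)
c=cam('top'); cv2.imwrite('pics/t2.png',np.hstack([c['frame'][80:300,200:500],cam('side')['frame'][130:350,150:450]])[...,::-1])
E
```

```text
time_s: 5.78
tool_pos: [0.4717, 0.2681, 0.2181]
tool_rot: [-179.9, -0.0, 158.5]
force: [-0.8, -0.3, -5.0]
grip_width: 0.0135
grasp_force: 60.0
time_s: 6.4
tool_pos: [0.5221, 0.174, 0.2148]
tool_rot: [-179.8, -0.1, 161.2]
force: [-0.0, -0.1, -5.2]
grip_width: 0.0137
grasp_force: 60.0
time_s: 7.02
tool_pos: [0.5851, 0.0699, 0.2146]
tool_rot: [-179.9, -0.2, 163.9]
force: [0.0, -0.2, -4.6]
grip_width: 0.0134
grasp_force: 60.0
time_s: 7.65
tool_pos: [0.6422, -0.0131, 0.2165]
tool_rot: [-180.0, -0.0, 166.0]
force: [-0.3, 0.4, -5.3]
grip_width: 0.0137
grasp_force: 60.0
[ 32.   23.1 -43.8  83.6  16.   79.7  63.6] [ 0.10598696 -0.09908801 -0.00174604]
3 x trans [-0.015 -0.031 -0.017] turn [-0.     -0.0001 -0.    ] mm 3.1 deg 0.0
5 x trans [ 0.045 -0.     0.043] turn [-0.     -0.0133 -0.    ] mm 5.0 deg 2.4
```

View pics/t2.png

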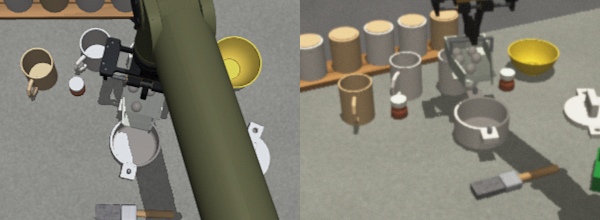

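The picture shows the caddy level with the balls in it and its spout lip at about (137,125) in the left crop, over the jar's mouth. I'll start tipping.

```bash
python3 -m creep '{"translation":[[-0.01,-0.05,-0.02],[0.03,-0.04,0.03],[0.045,0,0.045],[0.045,0,0.045],[0.045,0,0.045]],"turn":[[0,0,0],[0,-0.01,0],[0,-0.0133,0],[0,-0.0133,0],[0,-0.0133,0]],"grip":[0,0,0,0,0]}' 60
python3 -m creep '{"translation":[[0.045,0,0.02],[0,0,0],[0,0,0]],"turn":[[0,-0.0133,0],[0,0,0],[0,0,0]],"grip":[0,0,0]}' 60
python3 - <<'E'
from h import *
print(env.get_obs()['qpos'].round(1),env.get_obs()['wrist_torque'])
P=[now(),lip(.1,18),lip(.09,25),lip(.088,42)]
for a,b,n in zip(P,P[1:],(5,8,17)): plan(a,b,n)
# measured lip
T=now()@TT; print((T@[-.085,0,.016,1])[:3].round(4))
E
```

```text
time_s: 8.38
tool_pos: [0.628, -0.0147, 0.2048]
tool_rot: [-180.0, 9.0, 166.1]
force: [0.8, -0.6, -3.3]
grip_width: 0.0135
grasp_force: 60.0
time_s: 8.75
tool_pos: [0.6257, -0.0148, 0.2029]
tool_rot: [-180.0, 11.4, 166.1]
force: [0.5, 1.0, -5.3]
grip_width: 0.0136
grasp_force: 60.0
[ 37.4  12.  -45.4  97.7  14.   63.7  64.3] [ 0.14550988  0.2944441  -0.01469044]
5 x trans [ 0.022 -0.004  0.019] turn [ 0.     -0.0074  0.0001] mm 2.4 deg 1.3
8 x trans [ 0.019  0.    -0.002] turn [ 0.     -0.0049 -0.    ] mm 1.5 deg 0.9
17 x trans [ 0.016 -0.    -0.017] turn [ 0.     -0.0056  0.    ] mm 1.9 deg 1.0
[0.5579 0.0026 0.1168]
```

```bash
python3 -m creep '{"translation":[[0.022,-0.004,0.02],[0.022,-0.004,0.02],[0.022,-0.004,0.02],[0.022,-0.004,0.02],[0.022,0,0.02]],"turn":[[0,-0.0074,0],[0,-0.0074,0],[0,-0.0074,0],[0,-0.0074,0],[0,-0.0074,0]],"grip":[0,0,0,0,0]}' 60
python3 -m creep '{"translation":[[0.019,0,0],[0.019,0,0],[0.019,0,0],[0.019,0,0],[0.019,0,0]],"turn":[[0,-0.005,0],[0,-0.005,0],[0,-0.005,0],[0,-0.005,0],[0,-0.005,0]],"grip":[0,0,0,0,0]}' 60
python3 -m creep '{"translation":[[0.019,0,-0.005],[0.019,0,-0.005],[0.019,0,-0.005],[0.016,0,-0.015],[0.016,0,-0.017]],"turn":[[0,-0.005,0],[0,-0.005,0],[0,-0.005,0],[0,-0.0056,0],[0,-0.0056,0]],"grip":[0,0,0,0,0]}' 60
python3 -m creep '{"translation":[[0,0,0],[0,0,0]],"turn":[[0,0,0],[0,0,0]],"grip":[0,0]}' 60
python3 - <<'E'
from h import *
print(env.get_obs()['qpos'].round(1),env.get_obs()['wrist_torque'])
plan(now(),lip(.088,42),14)
T=now()@TT; print((T@[-.085,0,.016,1])[:3].round(4))
c=cam('top'); cv2.imwrite('pics/t3.png',cv2.resize(np.hstack([c['frame'][150:280,280:400],cam('side')['frame'][180:310,270:390]]),None,fx=3,fy=3)[...,::-1])
E
```

```text
time_s: 9.38
tool_pos: [0.6186, -0.0148, 0.1924]
tool_rot: [-180.0, 18.1, 166.0]
force: [-0.0, -0.1, -5.4]
grip_width: 0.0134
grasp_force: 60.0
time_s: 10.0
tool_pos: [0.6118, -0.013, 0.1899]
tool_rot: [-180.0, 22.6, 166.0]
force: [0.0, -0.0, -5.7]
grip_width: 0.0134
grasp_force: 60.0
time_s: 10.62
tool_pos: [0.6041, -0.011, 0.1907]
tool_rot: [-180.0, 27.3, 166.0]
force: [0.2, -0.0, -3.1]
grip_width: 0.0137
grasp_force: 60.0
time_s: 10.88
tool_pos: [0.6042, -0.0112, 0.1907]
tool_rot: [-180.0, 27.3, 166.0]
force: [0.2, -0.2, -3.9]
grip_width: 0.0132
grasp_force: 60.0
[ 40.6  -3.6 -45.7 115.3   9.4  41.8  64.7] [ 0.34371358  0.81523275 -0.04943765]
14 x trans [ 0.018 -0.    -0.019] turn [ 0.     -0.0058  0.    ] mm 2.1 deg 1.1
[ 0.562  -0.      0.0887]
```

View pics/t3.png

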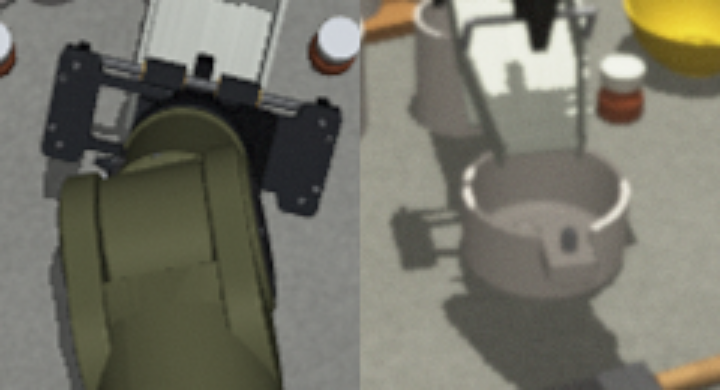

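Side crop: the caddy floor at (510,90) looks empty and something pale lies in the jar at (545,215). I'll enlarge that.

Run:
```python
from h import *
c=load('side'); f=c['frame']
a=cv2.resize(f[170:280,290:380],None,fx=6,fy=5,interpolation=cv2.INTER_CUBIC)
cv2.imwrite('pics/t4.png',cv2.convertScaleAbs(a,alpha=1.5,beta=-60)[...,::-1])
fz=[]
for i in range(1): print(env.get_obs()['force'])
X=cloud(c); 
for v in range(228,264,4): print(v,[ (round(X[v,u,0],3),round(X[v,u,1],3),round(X[v,u,2],3)) for u in (322,332,342)])
```

```text
[-1.14705049 -1.35991764 -3.25436035]
228 [(np.float64(0.573), np.float64(0.016), np.float64(0.09)), (np.float64(0.57), np.float64(-0.008), np.float64(0.086)), (np.float64(0.557), np.float64(-0.027), np.float64(0.088))]
232 [(np.float64(0.602), np.float64(0.001), np.float64(0.056)), (np.float64(0.594), np.float64(-0.021), np.float64(0.054)), (np.float64(0.554), np.float64(-0.026), np.float64(0.079))]
236 [(np.float64(0.599), np.float64(0.003), np.float64(0.046)), (np.float64(0.59), np.float64(-0.02), np.float64(0.046)), (np.float64(0.581), np.float64(-0.042), np.float64(0.046))]
240 [(np.float64(0.601), np.float64(0.001), np.float64(0.033)), (np.float64(0.596), np.float64(-0.023), np.float64(0.029)), (np.float64(0.58), np.float64(-0.042), np.float64(0.034))]
244 [(np.float64(0.602), np.float64(0.001), np.float64(0.02)), (np.float64(0.591), np.float64(-0.021), np.float64(0.021)), (np.float64(0.576), np.float64(-0.04), np.float64(0.026))]
248 [(np.float64(0.601), np.float64(0.001), np.float64(0.009)), (np.float64(0.592), np.float64(-0.022), np.float64(0.008)), (np.float64(0.576), np.float64(-0.041), np.float64(0.013))]
252 [(np.float64(0.589), np.float64(0.007), np.float64(0.006)), (np.float64(0.581), np.float64(-0.017), np.float64(0.005)), (np.float64(0.573), np.float64(-0.04), np.float64(0.004))]
256 [(np.float64(-0.397), np.float64(0.499), np.float64(0.846)), (np.float64(0.567), np.float64(-0.01), np.float64(0.005)), (np.float64(0.558), np.float64(-0.032), np.float64(0.004))]
260 [(np.float64(0.5), np.float64(0.051), np.float64(0.06)), (np.float64(0.484), np.float64(0.034), np.float64(0.066)), (np.float64(0.461), np.float64(0.021), np.float64(0.078))]
```

View pics/t4.png

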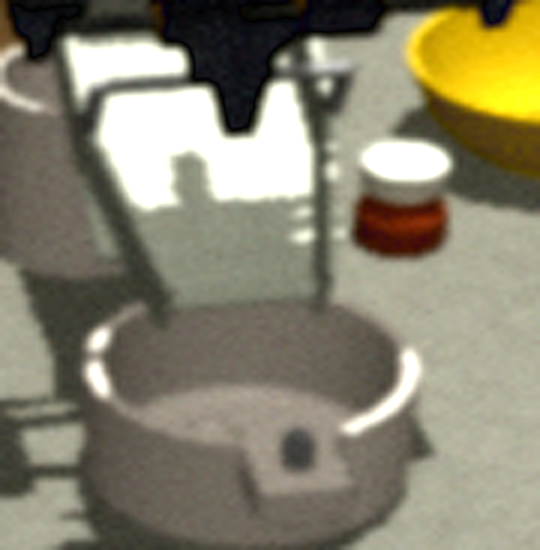

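Enlarged: the visible caddy floor holds no balls, and its lip sits over the mouth. The balls must be behind the jar's near wall. I'll tip a little further to clear any stragglers while watching joint 2.

```bash
python3 -m creep '{"translation":[[0.018,0,-0.019],[0.018,0,-0.019],[0.018,0,-0.019],[0.018,0,-0.019],[0.018,0,-0.019]],"turn":[[0,-0.0058,0],[0,-0.0058,0],[0,-0.0058,0],[0,-0.0058,0],[0,-0.0058,0]],"grip":[0,0,0,0,0]}' 60
python3 -m creep '{"translation":[[0.018,0,-0.025],[0.018,0,-0.025],[0.018,0,-0.025],[0,0,0],[0,0,0]],"turn":[[0,-0.0058,0],[0,-0.0058,0],[0,-0.0058,0],[0,0,0],[0,0,0]],"grip":[0,0,0,0,0]}' 60
python3 - <<'E'
from h import *
print(env.get_obs()['qpos'].round(1),env.get_obs()['force'])
T=now()@TT; print((T@[-.085,0,.016,1])[:3].round(4))
P=[now(),lip(.12,15),lip(.16,0,off=.06)]
for a,b,n in zip(P,P[1:],(10,5)): plan(a,b,n)
E
```

```text
time_s: 11.6
tool_pos: [0.5941, -0.0087, 0.1936]
tool_rot: [-180.0, 32.5, 166.0]
force: [-0.3, 0.2, -3.9]
grip_width: 0.0136
grasp_force: 60.0
time_s: 12.22
tool_pos: [0.5878, -0.007, 0.1964]
tool_rot: [-180.0, 35.6, 166.0]
force: [-0.4, -0.3, -2.7]
grip_width: 0.0136
grasp_force: 60.0
[ 39.5 -12.6 -44.5 123.7   6.1  31.8  64.8] [-0.41506553 -0.26050505 -2.68965155]
[5.604e-01 4.000e-04 8.910e-02]
10 x trans [-0.049 -0.     0.005] turn [0.     0.0115 0.    ] mm 3.9 deg 2.1
5 x trans [-0.159  0.    -0.026] turn [-0.      0.0167  0.    ] mm 12.9 deg 3.0
```

```bash
python3 -m creep '{"translation":[[-0.05,0,0],[-0.05,0,0],[-0.05,0,0],[-0.05,0,0],[-0.05,0,0]],"turn":[[0,0.0115,0],[0,0.0115,0],[0,0.0115,0],[0,0.0115,0],[0,0.0115,0]],"grip":[0,0,0,0,0]}' 60
python3 -m creep '{"translation":[[-0.05,0,0],[-0.05,0,0],[-0.05,0,0],[-0.05,0,0],[-0.05,0,0]],"turn":[[0,0.0115,0],[0,0.0115,0],[0,0.0115,0],[0,0.0115,0],[0,0.0115,0]],"grip":[0,0,0,0,0]}' 60
python3 -m creep '{"translation":[[-0.15,0,-0.03],[-0.15,0,-0.03],[-0.15,0,-0.03],[-0.15,0,-0.03],[-0.12,0,-0.03]],"turn":[[0,0.0167,0],[0,0.0167,0],[0,0.0167,0],[0,0.0167,0],[0,0.0167,0]],"grip":[0,0,0,0,0]}' 60
python3 - <<'E'
from h import *
print(env.get_obs()['qpos'].round(1),env.get_obs()['force'])
T=now()@TT; print((T@[-.085,0,.016,1])[:3].round(4))
P=[now(),pose([.472,.269,.22],[180,0,158.5]),pose([.472,.269,.0875],[180,0,158.5])]
for a,b,n in zip(P,P[1:],(12,5)): plan(a,b,n)
E
```

```text
time_s: 12.85
tool_pos: [0.6048, -0.0114, 0.2069]
tool_rot: [180.0, 25.2, 166.0]
force: [0.1, 1.0, -3.9]
grip_width: 0.0137
grasp_force: 60.0
time_s: 13.48
tool_pos: [0.6232, -0.0162, 0.2139]
tool_rot: [180.0, 14.9, 166.0]
force: [0.4, -0.5, -3.3]
grip_width: 0.0133
grasp_force: 60.0
time_s: 14.1
tool_pos: [0.6772, -0.0301, 0.2344]
tool_rot: [180.0, -0.1, 165.9]
force: [-0.1, 0.8, -3.1]
grip_width: 0.0135
grasp_force: 60.0
[ 30.2  27.2 -42.8  76.3  18.1  83.5  64.5] [-0.08159764  0.82388694 -3.10529048]
[ 0.5942 -0.0086  0.164 ]
12 x trans [0.298 0.233 0.015] turn [ 0.     -0.0001  0.0034] mm 30.3 deg 0.6
5 x trans [ 0.    -0.     0.331] turn [ 0. -0. -0.] mm 26.5 deg 0.0
```

```bash
python3 -m creep '{"translation":[[0.15,0.12,0],[0.3,0.233,0],[0.3,0.233,0.015],[0.3,0.233,0.015],[0.3,0.233,0.015]],"turn":[[0,0,0.0034],[0,0,0.0034],[0,0,0.0034],[0,0,0.0034],[0,0,0.0034]],"grip":[0,0,0,0,0]}' 60
python3 -m creep '{"translation":[[0.3,0.233,0.02],[0.3,0.233,0.02],[0.3,0.233,0.02],[0.3,0.233,0.02],[0.3,0.233,0.02]],"turn":[[0,0,0.0034],[0,0,0.0034],[0,0,0.0034],[0,0,0.0034],[0,0,0.0034]],"grip":[0,0,0,0,0]}' 60
python3 -m creep '{"translation":[[0.3,0.233,0.02],[0.3,0.233,0.02],[0.14,0.11,0],[0,0,0],[0,0,0]],"turn":[[0,0,0.0034],[0,0,0.0034],[0,0,0],[0,0,0],[0,0,0]],"grip":[0,0,0,0,0]}' 60
python3 - <<'E'
from h import *
plan(now(),pose([.472,.269,.0865],[180,0,158.5]),1)
c=cam('top'); cv2.imwrite('pics/t5.png',np.hstack([cv2.resize(cam('top')['frame'][180:265,300:370],None,fx=5,fy=5),cv2.resize(cam('side')['frame'][180:350,180:390],None,fx=2,fy=2.5)])[...,::-1])
E
```

```text
time_s: 14.72
tool_pos: [0.5929, 0.082, 0.2314]
tool_rot: [180.0, -0.0, 162.9]
force: [-1.3, -0.6, -3.2]
grip_width: 0.0133
grasp_force: 60.0
time_s: 15.35
tool_pos: [0.5081, 0.2081, 0.2236]
tool_rot: [180.0, -0.0, 159.9]
force: [0.1, 0.2, -3.6]
grip_width: 0.0133
grasp_force: 60.0
time_s: 15.98
tool_pos: [0.4707, 0.2694, 0.2205]
tool_rot: [-180.0, -0.1, 158.6]
force: [0.0, 0.1, -3.2]
grip_width: 0.0139
grasp_force: 60.0
1 x trans [-0.019  0.003  1.674] turn [-0.0003 -0.0004  0.0004] mm 134.0 deg 0.1
```

View pics/t5.png

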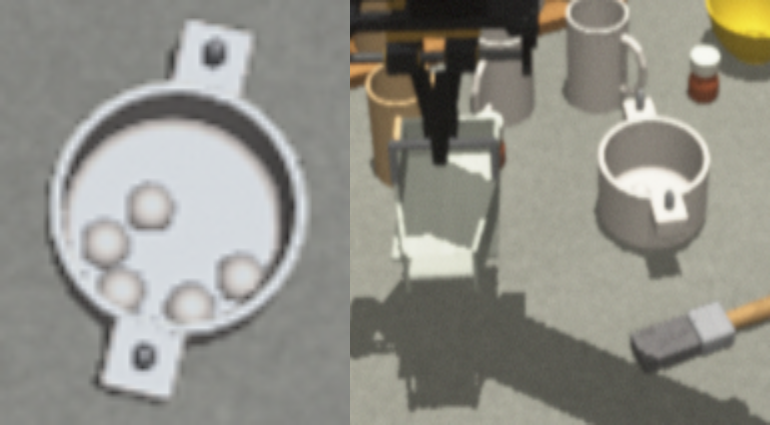

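All five balls are in the jar, at (150,207), (105,243), (122,288), (190,302) and (240,275). The caddy is empty, so I'll set it down.

```bash
python3 -m creep '{"translation":[[0,0,0.35],[0,0,0.45],[0,0,0.45],[0,0,0.25],[0,0,0.1]],"turn":[[0,0,0],[0,0,0],[0,0,0],[0,0,0],[0,0,0]],"grip":[0,0,0,0,0]}' 60
python3 -m creep '{"translation":[[0,0,0.04],[0,0,0.03],[0,0,0],[0,0,0],[0,0,0]],"turn":[[0,0,0],[0,0,0],[0,0,0],[0,0,0],[0,0,0]],"grip":[0,0,0,0,0]}' 60
```

```text
time_s: 16.75
tool_pos: [0.4692, 0.2704, 0.0916]
tool_rot: [-179.9, -0.2, 158.7]
force: [0.8, -0.2, -3.1]
grip_width: 0.0134
grasp_force: 60.0
time_s: 17.38
tool_pos: [0.4695, 0.271, 0.0872]
tool_rot: [-180.0, -0.1, 158.7]
force: [-0.5, 0.2, -4.3]
grip_width: 0.0134
grasp_force: 60.0
```

```bash
python3 -m creep '{"translation":[[0,0,0.015],[0,0,0],[0,0,0]],"turn":[[0,0,0],[0,0,0],[0,0,0]],"grip":[0,0,0]}' 60
python3 -m creep '{"translation":[[0,0,0],[0,0,0],[0,0,0],[0,0,0],[0,0,0]],"turn":[[0,0,0],[0,0,0],[0,0,0],[0,0,0],[0,0,0]],"grip":[0.5,1,1,1,1]}' 
python3 -m creep '{"translation":[[0,0,0],[0,0,-0.2],[0,0,-0.5],[0,0,-0.6],[0,0,-0.6]],"turn":[[0,0,0],[0,0,0],[0,0,0],[0,0,0],[0,0,0]],"grip":[1,1,1,1,1]}'
python3 - <<'E'
from h import *
c=cam('wrist'); X=cloud(c);f=c['frame'].astype(int);Z=X[...,2]
m=(Z>.112)&(Z<.125)&(f.sum(-1)<200)&(np.hypot(X[...,0]-.472,X[...,1]-.27)<.06); p=X[m]; print(cv2.minAreaRect((p[:,:2]*1000).astype(np.float32)),len(p),p.mean(0))
print(env.get_obs()['qpos'].round(1))
Y=-23.5+180
P=[now(),pose([.62,0.0,.27],[180,0,110]),pose([.5085,-.281,.22],[180,0,66.5])]
for a,b,n in zip(P,P[1:],(9,9)): plan(a,b,n)
P=[now(),pose([.62,0.0,.27],[180,0,157]),pose([.5085,-.281,.22],[180,0,156.5])]
for a,b,n in zip(P,P[1:],(9,9)): plan(a,b,n)
E
```

```text
time_s: 17.75
tool_pos: [0.4694, 0.271, 0.0865]
tool_rot: [-180.0, -0.1, 158.7]
force: [-2.6, -1.8, 6.1]
grip_width: 0.0139
grasp_force: 60.0
time_s: 18.38
tool_pos: [0.4693, 0.2709, 0.0856]
tool_rot: [-180.0, -0.1, 158.7]
force: [0.8, -0.3, -0.7]
grip_width: 0.0556
grasp_force: 0.0
time_s: 19.0
tool_pos: [0.4695, 0.2711, 0.2404]
tool_rot: [180.0, -0.1, 158.7]
force: [0.7, 0.2, -0.4]
grip_width: 0.0866
grasp_force: 0.0
((468.6310729980469, 270.49969482421875), (13.29378604888916, 69.77436828613281), 68.97737884521484) 1298 [0.46741649 0.27134359 0.1180468 ]
[ 16.5   9.6 -54.5  95.    8.   79.   29.7]
9 x trans [-0.421 -0.142 -0.031] turn [0.0003 0.0001 0.0301] mm 35.7 deg 5.4
9 x trans [-0.398 -0.163  0.069] turn [ 0.     -0.      0.0269] mm 34.8 deg 4.8
9 x trans [-0.333 -0.275 -0.032] turn [0.0003 0.0002 0.0011] mm 34.6 deg 0.2
9 x trans [-0.012 -0.42   0.069] turn [-0.     -0.      0.0003] mm 34.0 deg 0.1
```

The caddy stands upright, its grip bar's top at 118 mm as it must be. On to the lid.

```bash
python3 -m creep '{"translation":[[-0.333,-0.275,-0.05],[-0.333,-0.275,-0.05],[-0.333,-0.275,-0.05],[-0.333,-0.275,-0.03],[-0.333,-0.275,-0.03]],"turn":[[0,0,0.001],[0,0,0.001],[0,0,0.001],[0,0,0.001],[0,0,0.001]],"grip":[1,1,1,1,1]}'
python3 -m creep '{"translation":[[-0.333,-0.275,-0.03],[-0.333,-0.275,-0.03],[-0.333,-0.275,0],[-0.333,-0.275,0],[-0.012,-0.42,0.06]],"turn":[[0,0,0.001],[0,0,0.001],[0,0,0.001],[0,0,0.001],[0,0,0]],"grip":[1,1,1,1,1]}'
python3 -m creep '{"translation":[[-0.012,-0.42,0.07],[-0.012,-0.42,0.07],[-0.012,-0.42,0.07],[-0.012,-0.42,0.07],[-0.012,-0.42,0.07]],"turn":[[0,0,0],[0,0,0],[0,0,0],[0,0,0],[0,0,0]],"grip":[1,1,1,1,1]}'
python3 -m creep '{"translation":[[-0.012,-0.42,0.07],[-0.012,-0.42,0.07],[-0.012,-0.42,0.07],[0,0,0],[0,0,0]],"turn":[[0,0,0],[0,0,0],[0,0,0],[0,0,0],[0,0,0]],"grip":[1,1,1,1,1]}'
python3 - <<'E'
from h import *
print(env.get_obs()['qpos'].round(1),env.get_obs()['force'])
c=cam('wrist'); X=cloud(c); Z=X[...,2]
m=(Z>.05)&(Z<.062)&(np.hypot(X[...,0]-.5085,X[...,1]+.281)<.06); p=X[m]; r=cv2.minAreaRect((p[:,:2]*1000).astype(np.float32)); print(r,len(p),p.mean(0))
plan(now(),pose([*(np.array(r[0])/1000),.040-env.grip_point_offset],[180,0,156.5]),6)
E
```

```text
time_s: 19.68
tool_pos: [0.5534, 0.1187, 0.2554]
tool_rot: [180.0, -0.0, 157.8]
force: [0.2, 0.6, 1.2]
grip_width: 0.0874
grasp_force: 0.0
time_s: 20.3
tool_pos: [0.6068, -0.0348, 0.2547]
tool_rot: [179.9, -0.1, 157.1]
force: [-0.6, 0.4, 0.6]
grip_width: 0.0874
grasp_force: 0.0
time_s: 20.92
tool_pos: [0.5441, -0.1914, 0.227]
tool_rot: [-180.0, -0.0, 157.1]
force: [-0.2, 0.6, 0.5]
grip_width: 0.087
grasp_force: 0.0
time_s: 21.55
tool_pos: [0.5084, -0.2834, 0.2101]
tool_rot: [180.0, -0.1, 157.1]
force: [0.8, 1.0, 0.6]
grip_width: 0.0871
grasp_force: 0.0
[ 56.8  13.4 -35.2  93.1   7.9  76.1  87.6] [0.82211722 0.96939513 0.63638275]
((506.62957763671875, -282.24609375), (19.975109100341797, 68.7374496459961), 66.31233215332031) 1578 [ 0.50533634 -0.28187576  0.05477397]
6 x trans [ 0.004 -0.     0.393] turn [ 0.     -0.0001  0.0006] mm 31.5 deg 0.1
```

```bash
python3 -m creep '{"translation":[[0,0,0.4],[0,0,0.5],[0,0,0.5],[0,0,0.45],[0,0,0.35]],"turn":[[0,0,0.003],[0,0,0],[0,0,0],[0,0,0],[0,0,0]],"grip":[1,1,1,1,1]}'
python3 -m creep '{"translation":[[0,0,0.15],[0,0,0],[0,0,0],[0,0,0],[0,0,0]],"turn":[[0,0,0],[0,0,0],[0,0,0],[0,0,0],[0,0,0]],"grip":[1,1,0,0,0]}' 60
python3 -m creep '{"translation":[[0,0,0],[0,0,0],[0,0,0],[0,0,0]],"turn":[[0,0,0],[0,0,0],[0,0,0],[0,0,0]],"grip":[0,0,0,0]}' 60
```

```text
time_s: 22.22
tool_pos: [0.5079, -0.2825, 0.0324]
tool_rot: [180.0, -0.1, 156.7]
force: [-0.3, -0.2, -0.3]
grip_width: 0.087
grasp_force: 0.0
time_s: 22.85
tool_pos: [0.5076, -0.2847, 0.0222]
tool_rot: [-180.0, -0.1, 156.5]
force: [-0.1, -0.5, -0.9]
grip_width: 0.0647
grasp_force: 0.0
time_s: 23.35
tool_pos: [0.5072, -0.2844, 0.0213]
tool_rot: [-180.0, -0.1, 156.5]
force: [0.1, 0.2, -0.5]
grip_width: 0.0247
grasp_force: 0.0
```

```bash
python3 -m creep '{"translation":[[0,0,0],[0,0,0],[0,0,0]],"turn":[[0,0,0],[0,0,0],[0,0,0]],"grip":[0,0,0]}' 60
python3 -m creep '{"translation":[[0,0,-0.15],[0,0,-0.35],[0,0,-0.45],[0,0,-0.45],[0,0,-0.3]],"turn":[[0,0,0],[0,0,0],[0,0,0],[0,0,0],[0,0,0]],"grip":[0,0,0,0,0]}' 60
python3 -m creep '{"translation":[[0,0,0],[0,0,0]],"turn":[[0,0,0],[0,0,0]],"grip":[0,0]}' 60
python3 - <<'E'
from h import *
c=cam('top'); f=c['frame'][165:255,285:365]; cv2.imwrite('pics/t6.png',np.hstack([cv2.resize(f,None,fx=4,fy=4),cv2.resize(cam('wrist')['frame'],(480,360))])[...,::-1])
plan(now(),pose([.5415,.005,.16],[180,0,166]),12)
E
```

```text
time_s: 23.72
tool_pos: [0.5075, -0.2839, 0.0213]
tool_rot: [180.0, -0.1, 156.5]
force: [-0.5, 1.4, 0.3]
grip_width: 0.0194
grasp_force: 60.0
time_s: 24.35
tool_pos: [0.5074, -0.2852, 0.1595]
tool_rot: [-179.9, -0.0, 156.5]
force: [1.2, -0.6, -4.4]
grip_width: 0.0193
grasp_force: 60.0
time_s: 24.6
tool_pos: [0.5064, -0.2844, 0.1561]
tool_rot: [-180.0, -0.3, 156.5]
force: [0.0, 0.1, -3.9]
grip_width: 0.0196
grasp_force: 60.0
12 x trans [ 0.064  0.297 -0.004] turn [ 0.     -0.0001 -0.0044] mm 24.3 deg 0.8
```

View pics/t6.png

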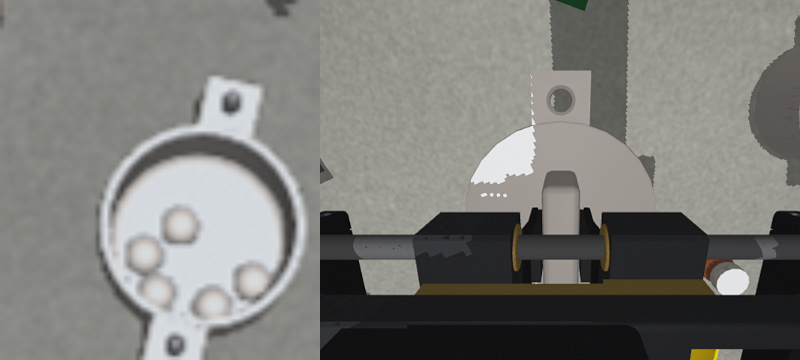

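The left half still shows five balls in the jar. The wrist view shows the lid held square, its near hole at about (560,99), that is (320,132) in the full frame. I'll measure the lid in the tool frame.

Run:
```python
from h import *
c=load('wrist'); X=cloud(c); T=now(); L=(np.concatenate([X,np.ones((480,640,1))],-1)@np.linalg.inv(T).T)[...,:3]
g=c['frame'].astype(int).sum(-1)
ear=(L[...,2]>-.01)&(L[...,2]<.04)&(np.abs(L[...,1])<.05)&(L[...,0]>.069); print('ear z',np.median(L[ear][:,2]),'y',L[ear][:,1].min(),L[ear][:,1].max(),'xmax',L[ear][:,0].max(),ear.sum())
# hole: ray through hole pixel to ear plane
hole=~ear[115:150,300:341]; n,lab,st,ce=cv2.connectedComponentsWithStats(hole.astype(np.uint8)); print(st,ce)
z=c['z_map'][ear]; 
for i in range(1,n):
    if st[i,4]>100:
        u,v=ce[i]+[300,115]; d=np.median(c['z_map'][120:125,295:300]) if 0 else np.median(z)
        p=np.linalg.inv(c['K'])@[u,v,1]*d; p=cv2.Rodrigues(c['rvec'])[0].T@(p-np.ravel(c['tvec'])); print(u,v,(np.linalg.inv(T)@[*p,1])[:3].round(4))
b=(L[...,2]<-.03)&(L[...,2]>-.06)&(np.abs(L[...,1])<.015)&(L[...,0]>0)&(L[...,0]<.05); print('bar xmax',L[b][:,0].max() if b.any() else None)
```

```text
ear z 0.008239502368554946 y -0.018415054579240517 0.017713537542167215 xmax 0.09551076499266786 4142
[[  0   0  41  35 784]
 [  1   5   1   1   1]
 [  7   5  28  29 648]
 [ 35  27   1   1   1]
 [  0  32   1   1   1]] [[19.61734694 15.33035714]
 [ 1.          5.        ]
 [20.5        19.        ]
 [35.         27.        ]
 [ 0.         32.        ]]
320.5 134.0 [ 0.0782 -0.0003  0.0066]
bar xmax 0.03619294050858468
```

```bash
python3 -m creep '{"translation":[[0.03,0.15,0],[0.06,0.3,0],[0.064,0.3,-0.01],[0.064,0.3,-0.01],[0.064,0.3,-0.01]],"turn":[[0,0,-0.0044],[0,0,-0.0044],[0,0,-0.0044],[0,0,-0.0044],[0,0,-0.0044]],"grip":[0,0,0,0,0]}' 60
python3 -m creep '{"translation":[[0.064,0.3,-0.01],[0.064,0.3,-0.01],[0.064,0.3,-0.01],[0.064,0.3,-0.01],[0.064,0.3,-0.01]],"turn":[[0,0,-0.0044],[0,0,-0.0044],[0,0,-0.0044],[0,0,-0.0044],[0,0,-0.0044]],"grip":[0,0,0,0,0]}' 60
python3 -m creep '{"translation":[[0.064,0.3,-0.01],[0.064,0.3,-0.01],[0.034,0.15,0],[0,0,0],[0,0,0]],"turn":[[0,0,-0.0044],[0,0,-0.0044],[0,0,0],[0,0,0],[0,0,0]],"grip":[0,0,0,0,0]}' 60
```

```text
time_s: 25.32
tool_pos: [0.5269, -0.1734, 0.16]
tool_rot: [-180.0, -0.1, 160.6]
force: [0.7, 0.4, -3.9]
grip_width: 0.02
grasp_force: 60.0
time_s: 25.95
tool_pos: [0.5392, -0.0522, 0.1639]
tool_rot: [-180.0, -0.1, 164.5]
force: [-0.2, 0.1, -2.7]
grip_width: 0.0196
grasp_force: 60.0
time_s: 26.58
tool_pos: [0.542, 0.0062, 0.1652]
tool_rot: [-179.9, -0.1, 165.9]
force: [-0.2, 0.0, -3.7]
grip_width: 0.0198
grasp_force: 60.0
```

The lid is centred in the tool to within 0.3 mm. Now I'll check the lid against the jar from both fixed cameras.

Run:
```python
from h import *
a=cam('top');b=cam('side');cam('wrist'); print(now()[:3,3])
cv2.imwrite('pics/t7.png',np.hstack([cv2.resize(a['frame'][160:270,280:400],None,fx=3.3,fy=4),cv2.resize(b['frame'][150:280,270:390],None,fx=3.3,fy=3.385)])[...,::-1])
```

```text
[0.54204281 0.00623941 0.16531068]
```

View pics/t7.png

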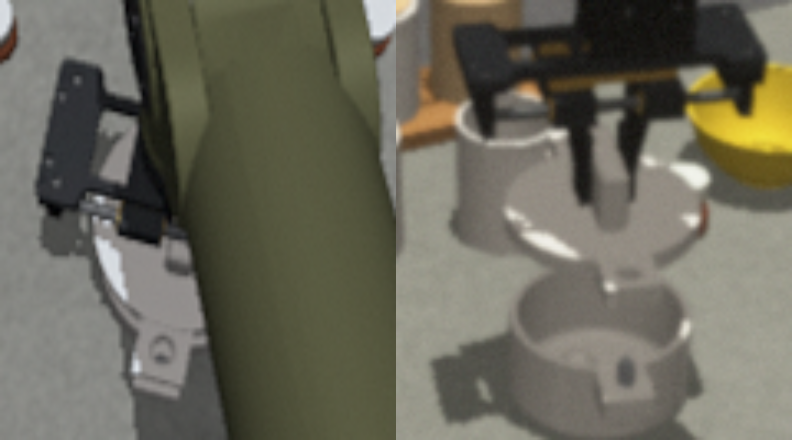

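Top half: the lid's near hole is at (162,348), which is full-frame (329.1,247). Side half: the near ear hole is at (628,268) and the near dowel at (626,370). I'll use these to remove the camera bias.

Run:
```python
from h import *
def ray(c,u,v,z):
    Rm=cv2.Rodrigues(c['rvec'])[0]; o=-Rm.T@np.ravel(c['tvec']); d=Rm.T@(np.linalg.inv(c['K'])@[u,v,1]); return o+d*(z-o[2])/d[2]
a=load('top'); b=load('side'); T=now()
h=(T@[.078,-.0003,.007,1])[:3]; print('FK hole top',h)
print('top hole',ray(a,329.1,247,h[2]))
X=cloud(a); m=np.zeros((480,640),bool); m[238:258,315:342]=1; e=m&(X[...,2]>.15)&(X[...,2]<.17); p=X[e]; Lp=(np.c_[p,np.ones(len(p))]@np.linalg.inv(T).T); s=Lp[:,0]>.068; print('top ear in tool y',np.percentile(Lp[s,1],[1,99]),'xmax',np.percentile(Lp[:,0],99.5))
g=255*3-a['frame'][241:253,323:336].astype(int).sum(-1); print(g//3)
# side
for z in (.083,.090): print('side dowel',z,ray(b,270+(626-396)/3.3,150+362/3.385,z))
print('side hole',ray(b,270+(628-396)/3.3,150+268/3.385,h[2]))
c=np.load('pics/top.npz')
```

```text
FK hole top [0.46629717 0.0249265  0.15849297]
top hole [0.46609026 0.02406743 0.15849297]
top ear in tool y [-0.01715278  0.01811373] xmax 0.09488846258671631
[[112 111 114 113 115 115 116 120 117 112 112 110 109]
 [110 113 111 111 110 111 112 115 114 121 120 122 128]
 [111 111 111 108 115 125 128 121 111 115 113 115 118]
 [110 111 110 124 146 162 168 154 135 118 111 112 112]
 [113 111 121 138 155 139 128 142 158 136 114 110 111]
 [110 110 133 132 121 115 110 115 141 145 119 111 112]
 [110 110 129 122 109 109 111 111 125 139 122 110 110]
 [112 110 128 122 127 142 132 115 116 132 121 111 111]
 [112 112 122 135 166 181 173 153 136 128 117 109 109]
 [112 112 112 121 146 156 159 156 139 119 112 110 109]
 [113 112 111 111 115 121 123 119 116 111 109 110 108]
 [112 111 110 111 109 111 111 111 111 111 111 109 107]]
side dowel 0.083 [0.46754417 0.02392293 0.083     ]
side dowel 0.09 [0.45961019 0.02828369 0.09      ]
side hole [0.46596509 0.02669287 0.15849297]
```

```bash
python3 -m creep '{"translation":[[0,0,0.15],[0,0,0.2],[0,0,0.15],[0,0,0.08],[0,0,0.05]],"turn":[[0,0,0],[0,0,0],[0,0,0],[0,0,0],[0,0,0]],"grip":[0,0,0,0,0]}' 60
python3 -m creep '{"translation":[[0,0,0.04],[0,0,0.03],[0,0,0.03],[0,0,0],[0,0,0]],"turn":[[0,0,0],[0,0,0],[0,0,0],[0,0,0],[0,0,0]],"grip":[0,0,0,0,0]}' 60
python3 -m creep '{"translation":[[0,0,0.03],[0,0,0.03],[0,0,0],[0,0,0]],"turn":[[0,0,0],[0,0,0],[0,0,0],[0,0,0]],"grip":[0,0,0,0]}' 60
```

```text
time_s: 27.35
tool_pos: [0.5418, 0.0076, 0.1145]
tool_rot: [180.0, -0.2, 166.0]
force: [-0.0, 0.5, -3.8]
grip_width: 0.0197
grasp_force: 60.0
time_s: 27.98
tool_pos: [0.542, 0.0075, 0.1072]
tool_rot: [-180.0, -0.1, 166.0]
force: [-0.7, -0.8, -4.6]
grip_width: 0.0196
grasp_force: 60.0
time_s: 28.48
tool_pos: [0.5425, 0.0059, 0.1022]
tool_rot: [-179.9, -0.0, 166.0]
force: [1.7, -5.3, -3.5]
grip_width: 0.0196
grasp_force: 60.0
```

```bash
python3 -m creep '{"translation":[[0,-0.012,0],[0,0,0.02],[0,0,0.02],[0,0,0]],"turn":[[0,0,0],[0,0,0],[0,0,0],[0,0,0]],"grip":[0,0,0,0]}' 60
python3 - <<'E'
from h import *
print(env.get_obs()['wrist_torque'])
E
python3 -m creep '{"translation":[[0,0,0.02],[0,0,0.02],[0,0,0]],"turn":[[0,0,0],[0,0,0],[0,0,0]],"grip":[0,0,0]}' 60
```

```text
time_s: 28.98
tool_pos: [0.5422, 0.0056, 0.0992]
tool_rot: [-179.9, -0.1, 166.0]
force: [2.5, -5.3, -4.2]
grip_width: 0.0195
grasp_force: 60.0
[-1.21086587 -0.69295017  0.07583011]
time_s: 29.35
tool_pos: [0.5422, 0.0056, 0.096]
tool_rot: [-179.9, -0.1, 166.0]
force: [2.7, -5.1, -3.3]
grip_width: 0.0194
grasp_force: 60.0
```

```bash
python3 -m creep '{"translation":[[-0.005,-0.015,0],[0,0,0.02],[0,0,0.02],[0,0,0]],"turn":[[0,0,0],[0,0,0],[0,0,0],[0,0,0]],"grip":[0,0,0,0]}' 60
python3 -m creep '{"translation":[[0,0,0.01],[0,0,0.01],[0,0,0]],"turn":[[0,0,0],[0,0,0],[0,0,0]],"grip":[0,0,0]}' 60
```

```text
time_s: 29.85
tool_pos: [0.542, 0.0054, 0.0925]
tool_rot: [180.0, -0.1, 166.0]
force: [2.6, -3.2, -2.8]
grip_width: 0.0197
grasp_force: 60.0
time_s: 30.22
tool_pos: [0.542, 0.0054, 0.0913]
tool_rot: [180.0, -0.1, 166.0]
force: [2.2, -4.5, -0.1]
grip_width: 0.0196
grasp_force: 60.0
```

```bash
python3 -m creep '{"translation":[[0,-0.005,0.01],[0,0,0],[0,0,0]],"turn":[[0,0,0],[0,0,0],[0,0,0]],"grip":[0,0,0]}' 60
python3 -m creep '{"translation":[[0,0,0.005],[0,0,0],[0,0,0]],"turn":[[0,0,0],[0,0,0],[0,0,0]],"grip":[0,0,0]}' 60
```

```text
time_s: 30.6
tool_pos: [0.5421, 0.0054, 0.0913]
tool_rot: [180.0, -0.1, 166.0]
force: [0.3, -3.2, 6.0]
grip_width: 0.0197
grasp_force: 60.0
time_s: 30.98
tool_pos: [0.542, 0.0053, 0.0913]
tool_rot: [-180.0, -0.1, 166.0]
force: [-0.2, -2.3, 7.9]
grip_width: 0.0194
grasp_force: 60.0
```

```bash
python3 -m creep '{"translation":[[0,0,0.01],[0,0,0],[0,0,0]],"turn":[[0,0,0],[0,0,0],[0,0,0]],"grip":[0,0,0]}' 60
python3 -m creep '{"translation":[[0,0,0.004],[0,0,0],[0,0,0],[0,0,0]],"turn":[[0,0,0],[0,0,0],[0,0,0],[0,0,0]],"grip":[0,0,0,0]}' 60
python3 - <<'E'
from h import *
o=env.get_obs(); print(o['force'],o['wrist_torque'],o['joint_velocities'].round(2))
c=cam('wrist'); X=cloud(c); T=now(); L=(np.concatenate([X,np.ones((480,640,1))],-1)@np.linalg.inv(T).T)[...,:3]
for q,s in (('near',(L[...,0]>.072)&(L[...,0]<.094)&(abs(L[...,1])<.016)),('left',(L[...,0]>.03)&(L[...,0]<.06)&(L[...,1]>.03)&(L[...,1]<.055)),('right',(L[...,0]>.03)&(L[...,0]<.06)&(L[...,1]<-.03)&(L[...,1]>-.055))):
    z=X[s][:,2]; z=z[z>.07]; print(q,np.median(z),z.max(),len(z))
b=cam('side'); X=cloud(b)
a=cam('top'); cv2.imwrite('pics/t8.png',np.hstack([cv2.resize(c['frame'],(400,300)),cv2.resize(b['frame'][170:290,190:380],(400,300))])[...,::-1])
E
```

```text
time_s: 31.35
tool_pos: [0.5421, 0.0053, 0.0913]
tool_rot: [-180.0, -0.1, 166.0]
force: [-2.5, -4.0, 13.7]
grip_width: 0.0198
grasp_force: 60.0
time_s: 31.85
tool_pos: [0.5421, 0.0053, 0.0912]
tool_rot: [-179.9, -0.1, 166.0]
force: [-4.2, -4.0, 16.5]
grip_width: 0.0194
grasp_force: 60.0
[-4.18223302 -3.99663192 16.54278667] [-0.63751876  0.77518903  0.08481299] [ 0.02  0.03 -0.02 -0.06  0.1  -0.06  0.1 ]
near 0.08371788576605188 0.25291745939796495 4765
left 0.1768068926811624 0.1863941144163888 6522
right 0.1770346351921097 0.1863005191601257 6572
```

View pics/t8.png

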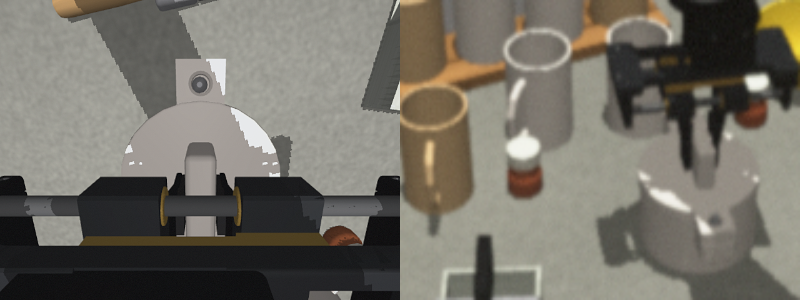

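The lid is seated: the dowel fills the near hole at (200,84), the ear top is at 84 mm (70 + 14), the tool is level and the push is about 16 N. The caddy stands upright and clear at lower left. Handing in.

```bash
python3 -c "
from cell import env
print(env.get_obs()['force']); print(env.sign_off())"
```

```text
[-4.04980286 -3.37359424 15.59797443]
the job is handed in; nothing more can be done
None
```

The job is handed in: all five balls are in the jar, the caddy is upright on the table clear of it, and the lid is fully home on both dowels, still gripped and pressed down with about 16 N, after about 32 s of the 72 s allowed.

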